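Hold a camshaft at full lift on the cam-checking stand

ROBOT

A 6-joint arm with a two-finger parallel gripper is mounted at the origin on the work surface. World frame = base frame: x ahead of the robot, y to its left, z up, the work surface at z = 0. Lengths are in m, angles in rad, forces in N, time in s.
With the tool pointing down it reaches from about 0.25 to 0.775 m from the base axis. Payload 4 kg.
Tool frame: the origin (TCP) lies at the very end of the fingers, on their centre line; the grasp point (between the pads) lies 19 mm behind it; z points along the fingers, y is the direction in which the jaws open and shut (so a half turn about z gives the same grasp; the last joint's range is limited). The gripper opens to 94 mm and grips with 3 to 60 N. Pads are 16 mm wide; open, the fingers measure 119 mm over their backs; the gripper's body (75 mm by 177 mm) begins 78 mm behind the grasp point.
Start: joints at [1.07, 0.087, 1.371, -0, 1.684, -0.103], TCP at [0.213, 0.507, 0.206] pointing down, gripper open.
Joint ranges: [-3.1, 3.1], [-0.76, 2.03], [0.27, 2.55], [-1.08, 4.22], [0.17, 2.65], [-2.57, 2.57]. Speed limits (rad/s): [2.79, 2.79, 3.14, 3.14, 3.14, 3.14].

INTERFACE

Orientations are given as [roll, pitch, yaw] about the fixed x, y, z axes, in that order (R = Rz(yaw) Ry(pitch) Rx(roll)).
In Python, from bench import robot, snapshot, calibration gives the robot as it stands. The module is installed in compiled form; this text tells all that it offers.
- The arm moves only by the tool servo_tool, never from a script. Its argument "series" is text: rows parted by semicolons, each of 5 numbers parted by spaces: the closure, from -1 (fully open) to 1 (shut), then the shift along the tool's x, y, z in cm, then the turn about the tool's z in rad. A call has 1 to 20 rows; each row is the pose to reach, as a shift and turn from the pose commanded when the call began, along the tool's axes at that moment; what a row does not reach only later rows make up. A row lasts 1/12 s, in which the tool goes at most 41.7 mm and 7.16 degrees, less where a joint would pass 70% of its speed; a pose out of reach is approached as far as the arm can. A call with a gripper value outside its range is refused whole. The fingers move at their own pace and stop on an object; the grip force is fixed at half the most. Time passes only in rows, so rows that repeat a pose let the fingers close. It gives the time, the measured TCP pose, the force and the opening at its end, in the units of the state.
- robot.get_obs(): the state, without advancing time (a new reading comes with each control period).
- snapshot(name): name is "scene" or "side" or "wrist"; returns (picture, depth): 420x560x3 uint8, red, green, blue; 420x560 float32, m along the optical axis (not along the pixel's ray), 0 where there is no reading.
- calibration(name): a dict with "fx", "fy", "cx", "cy" (pixels), "rvec" (rotation vector, rad) and "tvec" (3), from world to camera coordinates, as OpenCV has them; the wrist camera has in their place "tool_from_camera" (4x4, takes a point from camera to tool coordinates, whose origin is the TCP and whose axes are the flange's). Camera axes: x right, y down, z forward; pixel columns grow to the right and rows downward; lengths in m; the calibration is good to about 2 mm. The wrist camera is an equidistant fisheye: a pixel r from the principal point sees the ray r / f radians off the axis. A picture is of the moment at which its call begins: read the wrist's pose just before it. calibration takes no time and is no camera call.
- robot.close_job(): hands the job in, once; it reports no verdict.
The state is a dict: "time": time; "joint_positions": joint angles; "qvel": joint speeds; "joint_torque": joint torques, N m; "tool_pos": TCP position; "ee_rot": TCP orientation; "wrist_force": force on the tool from outside, world axes, zero at the start; "wrist_torque": the same for the moment, N m; "width": finger opening in m.
Only numpy, scipy, OpenCV 4.12 (cv2) and the standard library are available. Lean on these libraries where they do the work, as an engineer would, in place of code of your own. Each camera call takes 0.05 s, during which the arm holds its last target. There are 200 camera calls.

TASK

Check the lift of this camshaft for me: with the hand lever still down, take the long pushrod from the wooden rack and slide it, foot first, down the flared guide of the cam-checking stand until it stands on the lifter. Then swing the hand lever up until the cam holds the pushrod at its very highest point, neither short of it nor past it, and finish with the gripper still holding the lever there so that I can read the dial; let go and it falls back. Leave the short pushrods and everything else on the bench where they are.

Things in the scene. Friction and masses are not known exactly. Their poses are not given: they have to be found in the camera images.
- camstand: Grey cam-checking stand bolted to the bench, base 130 x 200 x 20 mm. Origin: centre of its underside; x from the lever side (towards the robot) to the dial side, y along the camshaft to its gear and degree wheel, z up. Camshaft axis 72 mm high along y; bridge over it, top 151 mm; dial indicator at x = 40 to 62, y = -22 to 22 mm, top 208 mm high; lever swings in plane y = -125 mm.
- guide_mouth (a point): Middle of the mouth of the steel pushrod guide, an upright tube on the bridge right over the cam lobe (camstand x = 0, y = 0), 178 mm above the bench. The mouth flares out to about 20 mm across and narrows within 15 mm to the straight bore of 12 mm. The lifter closes the bore 55 mm below the mouth while the lever is down.
- lifter_top (a point): Middle of the flat top of the lifter (10 mm across), inside the guide: 123 mm above the bench with the lever down, 131 mm at full lift. The foot of the pushrod stands on it.
- lifter (a joint): Lift of the lifter in m: 0 with the lever down, 0.0081 at the cam's highest point, less again beyond it. It follows the camshaft only (spring-loaded downwards, 3 to 5 N); the dial's needle turns with it.
- camshaft (a joint): Turn of camshaft and hand lever, rad: 0 = lever down on its stop (7 deg below level, pointing to camstand -x), grows as it swings up; 1.0 = cam nose straight up, highest lift (arm 50 deg above level, leaning to -x); 1.3 = upper stop, past the highest point. Lift falls off by about 9.4 (turn - 1)^2 mm. Weight and spring push it back to 0 from anywhere (about 1 to 3 N at the knob).
- cam_lever: Camshaft with its hand lever, turning as one about camstand y. Origin on the shaft axis above the middle of the base, at the lobe; the lever sits on the shaft end at y = -125 mm: dark hub, steel arm 10 mm thick, black ball knob of 30 mm diameter 110 mm from the axis. At camshaft turn q the arm points (-cos a, 0, sin a) in camstand axes, a = q - 0.127 rad.
- lever_knob (a point): Centre of the ball knob of the hand lever, 58 mm above the bench when down and 156 mm at full lift. Free all round for a pinch across the swing plane (along camstand y) from above.
- lever_pivot (a point): Point of the camshaft's axis in the lever's swing plane, 72 mm above the bench.
- rack: Block of light wood, 50 x 140 x 60 mm (x, y, z), fixed, with a row of three holes along its y at -45, 0 and 45 mm; each is 10.5 mm wide, its floor 10 mm above the bench. Origin: centre of its underside. A pushrod stands in each hole; which one holds the long one changes.
- pushrod_long: The long pushrod: straight steel rod, 9 mm thick, 140 mm long, about 45 g, standing in the rack, its head 150 mm above the bench (90 mm stand clear of the rack; the short ones 60 mm). Origin: middle of its flat foot, whose rim is chamfered to 6 mm across; z runs up to the head, an 11 mm collar over the top 8 mm.
- pushrod_long_foot (a point): Middle of the foot of the long pushrod.
- pushrod_long_head (a point): Middle of the top of the long pushrod, 140 mm above its foot.
- pushrod_short_a: Short pushrod, like the long one but 110 mm long, in the rack; stays there. Origin at its foot.
- pushrod_short_b: The other short pushrod, 110 mm long, in the rack; stays there. Origin at its foot.
- wrench: Bystander: steel spanner, 170 mm, flat on the bench in front of the stand.
- screwdriver: Bystander: screwdriver, 200 mm, lying on the bench to the right.
- spare_lifter: Bystander: spare steel lifter, 32 mm foot, 40 mm tall, near the stand's degree wheel.
- oil_bottle: Bystander: white closed bottle, 60 mm wide, 160 mm tall, behind the stand.
- screw_jar: Bystander: clear jar with a blue lid, 80 mm wide, 100 mm tall, back right.
- tape_measure: Bystander: yellow tape measure, 30 x 70 x 66 mm, to the right.
- parts_tray: Bystander: grey open parts tray, 110 x 160 x 35 mm, back left.

How it is judged:
On the way:
1. the long pushrod stands in the guide, foot on the lifter, while the hand lever is still down (horizontal distance between pushrod_long_foot and lifter_top below 0.004 m and z of pushrod_long_foot in the frame of lifter_top between -0.003 and 0.003 m and angle between pushrod_long's own z axis and vertical below 0.12 rad and value of joint camshaft below 0.2 rad), for 0.2 s.
At the end, for the whole second after the job is handed in: Fingers still bear on the cam lever (over 0.4 N), holding it still at full lift (camshaft within 0.13 rad of 1.0, lifter up over 7.7 mm); the long pushrod, untouched, stands in the guide on the lifter (4 mm sideways, 3 mm in height, tilt under 0.12 rad) (value of joint camshaft between 0.87 and 1.13 rad and value of joint lifter above 0.0077 m and velocity of joint camshaft between -0.1 and 0.1 rad/s and horizontal distance between pushrod_long_foot and lifter_top below 0.004 m and z of pushrod_long_foot in the frame of lifter_top between -0.003 and 0.003 m and angle between pushrod_long's own z axis and vertical below 0.12 rad and contact force between the fingers and cam_lever above 0.4 N and contact force between the fingers and pushrod_long below 0.2 N); the arm keeps its last pose, push and grip.
It fails at once if a short pushrod or another thing on the bench is moved by more than 4 cm (distance of any of pushrod_short_a, pushrod_short_b, wrench, screwdriver, spare_lifter, oil_bottle, screw_jar, tape_measure, parts_tray from where it was at the start of the episode above 0.04 m).
It also fails if it takes over 72 s, if anything falls off the work surface, if the arm or the gripper's body presses on something with over 40 N, if the wrist force passes 120 N, or if a joint passes its speed limit or range.

## Working session

There is one attempt and no reset: what is moved stays moved. The work goes in short steps, Python scripts to look and compute and a tool call to move; the robot and the scene stay as the last step left them, time stands still between calls to the robot, and variables do not carry over. Pictures are saved under pics/ and viewed, about 8 in all and at most 12, crops included, and the job is handed in when it is done.

Besides the shell and the picture viewer there is one more tool, called after "Emit:" as a command line: name --argument value ..., lists and objects as JSON in quotes. servo_tool: Moves the arm, as the interface text tells. Its arguments: {"type":"object","properties":{"series":{"type":"string"}},"required":["series"]}

```bash
mkdir -p pics
cat > h.py <<'E'
import numpy as np,cv2
from bench import robot,snapshot,calibration
def save(n,f):
    p,d=snapshot(n); cv2.imwrite(f'pics/{f}.png',p[:,:,::-1]); np.save(f'pics/{f}.npy',d); return p,d
def toworld(n,u,v,z):  # depth -> world
    c=calibration(n);R=cv2.Rodrigues(np.array(c['rvec'],float))[0]
    P=np.array([(u-c['cx'])/c['fx']*z,(v-c['cy'])/c['fy']*z,z]);return R.T@(P-np.array(c['tvec']).ravel())
def ray_plane(n,u,v,h):
    c=calibration(n);R=cv2.Rodrigues(np.array(c['rvec'],float))[0]
    o=-R.T@np.array(c['tvec']).ravel();d=R.T@np.array([(u-c['cx'])/c['fx'],(v-c['cy'])/c['fy'],1]);return o+d*(h-o[2])/d[2]
E
python3 - <<'E'
from h import *
a,_=save('scene','s0');b,_=save('side','d0');save('wrist','w0')
print(robot.get_obs())
for n in('scene','side','wrist'):print(n,calibration(n))
E
```

```text
{'time': 0.15, 'joint_positions': array([ 1.06987641e+00,  8.77895513e-02,  1.37182728e+00, -3.90250236e-05,
        1.68359536e+00, -1.03109198e-01]), 'qvel': array([ 0.00139733, -0.00178936, -0.00326462, -0.00064356, -0.00199212,
        0.00247508]), 'joint_torque': array([ 8.13819224e-04, -3.40642798e+01, -3.02794075e+01,  7.17652123e-02,
        3.05837730e-02, -1.34968409e-04]), 'tool_pos': array([0.21290217, 0.50669539, 0.20461119]), 'ee_rot': array([-3.13997772e+00, -1.28115374e-04,  2.74377747e+00]), 'wrist_force': array([ 0.76389031, -0.22924673, -0.70740269]), 'wrist_torque': array([-0.02656827, -0.00222736,  0.0466696 ]), 'width': 0.09395950899689659}
scene {'fx': 388.7257590364076, 'fy': 388.7257590364076, 'cx': 282.573182264621, 'cy': 204.00563505371946, 'rvec': array([ 0.94040401,  2.37192222, -1.21026068]), 'tvec': array([ 0.46958194, -0.12645868,  1.33758437])}
side {'fx': 386.20806893475117, 'fy': 386.20806893475117, 'cx': 274.79521674931806, 'cy': 201.40908683144377, 'rvec': array([ 2.23683096, -0.58001655,  0.26039749]), 'tvec': array([-0.5288101 ,  0.258624  ,  1.08963178])}
wrist {'fx': 325.19226210127806, 'fy': 325.19226210127806, 'cx': 271.8067542715609, 'cy': 205.5998712748866, 'tool_from_camera': array([[ 2.51441241e-05, -9.61897056e-01, -2.73411873e-01,
         8.03412630e-02],
       [ 9.99999907e-01,  1.42201934e-04, -4.08319868e-04,
        -1.20856959e-04],
       [ 4.31641376e-04, -2.73411837e-01,  9.61896970e-01,
        -1.78786201e-01],
       [ 0.00000000e+00,  0.00000000e+00,  0.00000000e+00,
         1.00000000e+00]])}
```

View pics/s0.png

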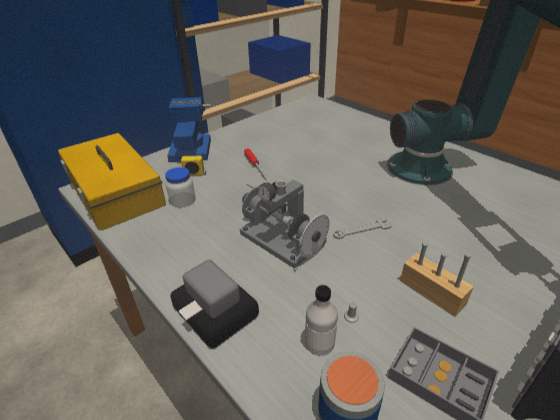

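View pics/d0.png

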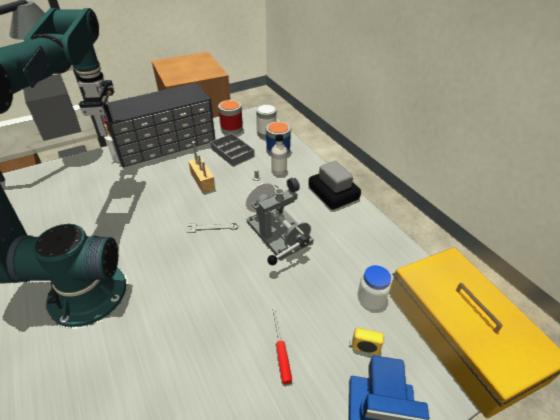

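Scene: stand about (285,220), rack (437,283) with rod heads near (423,246), (443,257), (466,258). Side: stand (280,225), knob (272,260). Now enlarged crops of both.

Run:
```python
import cv2,numpy as np
s=cv2.imread('pics/s0.png');d=cv2.imread('pics/d0.png')
z=lambda i,x,y,w,h:cv2.resize(i[y:y+h,x:x+w],(400,300),interpolation=cv2.INTER_CUBIC)
top=np.hstack([z(s,235,170,120,90),z(s,390,232,100,75)])
bot=np.hstack([z(d,230,172,120,90),z(d,170,130,100,75)])
cv2.imwrite('pics/c0.png',np.vstack([top,bot]))
```

```text
(no output)
```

View pics/c0.png

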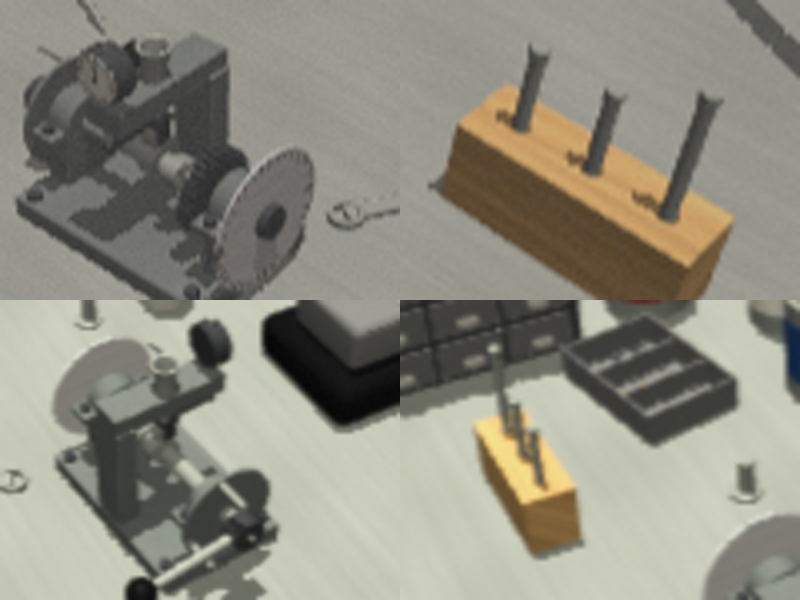

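View pics/w0.png

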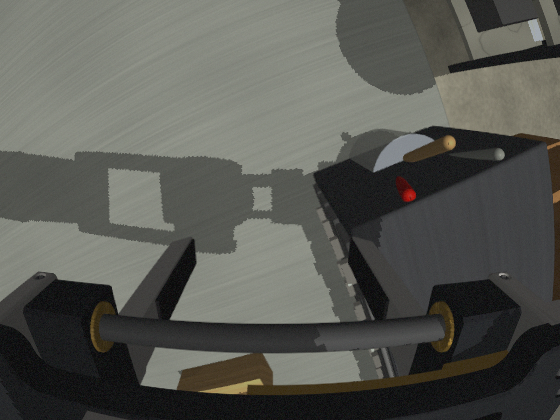

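Crops: the long rod is the one rightmost in the scene view, head (467,255); side (193.7,142). Guide mouth: scene (281,183), side (279.5,190.5). Knob: side (272.6,259). Lever hub: side (303.5,240.5). The wrist view shows only the rack's edge at the bottom.

```bash
cat >> h.py <<'E'
def tri(o):
    A=np.zeros((3,3));b=np.zeros(3)
    for n,u,v in o:
        p=ray_plane(n,u,v,0.);q=ray_plane(n,u,v,.1);d=(q-p)/np.linalg.norm(q-p);M=np.eye(3)-np.outer(d,d);A+=M;b+=M@p
    return np.linalg.solve(A,b)
E
python3 - <<'E'
from h import *
np.set_printoptions(precision=4,suppress=True)
for nm,h,o in [('long',.15,[('scene',467,255.5),('side',193.7,142)]),('mouth',.178,[('scene',281,182.9),('side',279.5,190.6)]),('knob',.058,[('side',272.6,259)]),('hub',.072,[('side',303.5,240.4)]),('shortA',.12,[('scene',425,243.7)]),('shortB',.12,[('scene',443,255)])]:
    print(nm,[ray_plane(*x,h) for x in o], tri(o) if len(o)>1 else '')
s=cv2.imread('pics/s0.png');d=np.load('pics/s0.npy');hsv=cv2.cvtColor(s,cv2.COLOR_BGR2HSV)
m=(hsv[:,:,0]>8)&(hsv[:,:,0]<25)&(hsv[:,:,1]>90);m[:235]=0;m[320:]=0;m[:,:395]=0;m[:,480:]=0
v,u=np.nonzero(m);P=np.array([toworld('scene',a,b,d[b,a]) for a,b in zip(u,v)]);t=P[(P[:,2]>.055)&(P[:,2]<.067)]
r=cv2.minAreaRect((t[:,:2]*1000).astype(np.float32));print(len(t),t[:,2].mean(),r)
E
```

```text
long [array([0.4732, 0.3647, 0.15  ]), array([0.4703, 0.3613, 0.15  ])] [0.471  0.3641 0.1481]
mouth [array([ 0.5891, -0.0564,  0.178 ]), array([ 0.5898, -0.0563,  0.178 ])] [ 0.5895 -0.0563  0.1782]
knob [array([ 0.4933, -0.188 ,  0.058 ])] 
hub [array([ 0.6018, -0.1806,  0.072 ])] 
shortA [array([0.4682, 0.2752, 0.12  ])] 
shortB [array([0.4725, 0.3201, 0.12  ])] 
1047 0.05912730134383855 ((469.65301513671875, 319.98980712890625), (140.98414611816406, 54.81049346923828), 89.10476684570312)
```

```bash
cat >> h.py <<'E'
from scipy.spatial.transform import Rotation as Ro
def go(x,y,z,yaw=None):
    o=robot.get_obs();R=Ro.from_euler('xyz',o['ee_rot']).as_matrix()
    d=R.T@(np.array([x,y,z])-o['tool_pos'])*100
    t=0 if yaw is None else -((yaw-o['ee_rot'][2]+np.pi)%(2*np.pi)-np.pi)
    print('shift cm',d.round(2),'turn',round(t,3),'now',o['tool_pos'].round(4),o['ee_rot'].round(3),'F',o['wrist_force'].round(2),'w',round(o['width'],4),'t',o['time'])
E
python3 -c "
from h import *
go(.471,.3645,.20,np.pi)"
```

```text
shift cm [-29.3   -3.11   0.46] turn -0.398 now [0.2129 0.5067 0.2046] [-3.14  -0.     2.744] F [ 0.76 -0.23 -0.71] w 0.094 t 0.15
```

Emit:
servo_tool --series "0.3 -5 -0.5 0 -0.1; 0.3 -10 -1 0 -0.2; 0.3 -14 -1.5 0 -0.3; 0.3 -18 -2 0 -0.398; 0.3 -22 -2.4 0 -0.398; 0.3 -26 -2.8 0.2 -0.398; 0.3 -28 -3 0.3 -0.398; 0.3 -29.3 -3.1 0.4 -0.398; 0.3 -29.3 -3.1 0.4 -0.398; 0.3 -29.3 -3.1 0.4 -0.398; 0.3 -29.3 -3.1 0.4 -0.398; 0.3 -29.3 -3.1 0.4 -0.398"

```text
time: 1.15
tool_pos: [0.4697, 0.3662, 0.2019]
ee_rot: [3.141, -0.0, -3.139]
wrist_force: [0.3, 0.7, -0.3]
width: 0.0328
```

```bash
python3 -c "
from h import *
go(.471,.3645,.085,np.pi);save('wrist','w1')"
```

```text
shift cm [-0.13 -0.18 11.68] turn 0.003 now [0.4697 0.3662 0.2019] [ 3.141 -0.    -3.139] F [ 0.29  0.72 -0.27] w 0.0328 t 1.15
```

View pics/w1.png

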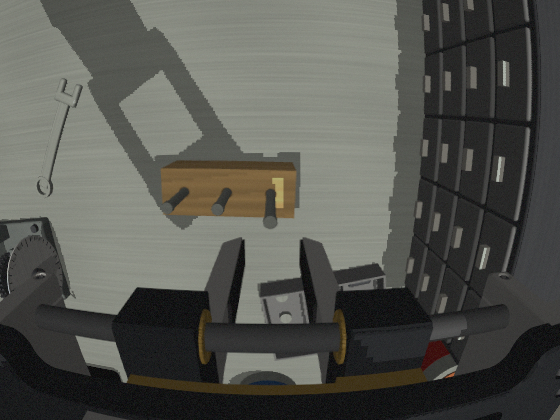

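Wrist view: long rod head at (270.5,222), short heads at (217,208) and (170,206); fingers centred on column ~272.

```bash
cat >> h.py <<'E'
def wray(u,v,h,pos=None,rot=None):
    o=robot.get_obs();pos=o['tool_pos'] if pos is None else np.array(pos);rot=o['ee_rot'] if rot is None else rot
    c=calibration('wrist');T=c['tool_from_camera'];x,y=(u-c['cx']),(v-c['cy']);r=np.hypot(x,y);th=r/c['fx']
    d=np.array([x/r*np.sin(th),y/r*np.sin(th),np.cos(th)]);R=Ro.from_euler('xyz',rot).as_matrix()
    D=R@T[:3,:3]@d;o_=R@T[:3,3]+pos;return o_+D*(h-o_[2])/D[2]
E
python3 -c "
from h import *
for a in [(270.5,222,.15),(217,208,.12),(170,206,.12)]:print(wray(*a).round(4))"
```

```text
[0.4677 0.3654 0.15  ]
[0.4657 0.3201 0.12  ]
[0.4641 0.2786 0.12  ]
```

Emit:
servo_tool --series "0.3 0 -0.12 2 0; 0.3 0 -0.12 4 0; 0.3 0 -0.12 6 0; 0.3 0 -0.12 8 0; 0.3 0 -0.12 10 0; 0.3 0 -0.12 11 0; 0.3 0 -0.12 11.6 0; 0.3 0 -0.12 11.6 0; 1 0 -0.12 11.6 0; 1 0 -0.12 11.6 0; 1 0 -0.12 11.6 0; 1 0 -0.12 11.6 0; 1 0 -0.12 11.6 0; 1 0 -0.12 11.6 0"

```text
time: 2.37
tool_pos: [0.4719, 0.3642, 0.0868]
ee_rot: [3.14, 0.002, -3.141]
wrist_force: [-0.0, -0.4, 2.7]
width: 0.0094
```

Emit:
servo_tool --series "1 0 0 -1 0; 1 0 0 -2.5 0; 1 0 0 -4.5 0; 1 0 0 -7 0; 1 0 0 -10 0; 1 0 0 -13 0; 1 0 0 -16 0; 1 0 0 -19 0; 1 0 0 -21 0; 1 0 0 -21 0; 1 0 0 -21 0"

```text
time: 3.28
tool_pos: [0.4715, 0.3639, 0.2968]
ee_rot: [3.14, 0.002, -3.141]
wrist_force: [0.3, -0.5, -0.7]
width: 0.0096
```

```bash
python3 -c "
from h import *
go(.5895,-.0563,.30,3.23)"
```

```text
shift cm [-11.79 -42.02  -0.36] turn -0.088 now [0.4715 0.3639 0.2968] [ 3.140e+00  2.000e-03 -3.141e+00] F [ 0.26 -0.48 -0.68] w 0.0096 t 3.2833
```

Emit:
servo_tool --series "1 -0.5 -2 0 -0.02; 1 -1.4 -5 0 -0.04; 1 -2.4 -8.5 0 -0.06; 1 -3.4 -12 0 -0.088; 1 -4.3 -15.5 0 -0.088; 1 -5.3 -19 0 -0.088; 1 -6.3 -22.5 0 -0.088; 1 -7.3 -26 0 -0.088; 1 -8.3 -29.5 0 -0.088; 1 -9.2 -33 0 -0.088; 1 -10.2 -36.5 -0.3 -0.088; 1 -11 -39.2 -0.3 -0.088; 1 -11.5 -41 -0.3 -0.088; 1 -11.8 -42 -0.3 -0.088; 1 -11.8 -42 -0.3 -0.088; 1 -11.8 -42 -0.3 -0.088; 1 -11.8 -42 -0.3 -0.088"

```text
time: 4.7
tool_pos: [0.5888, -0.0549, 0.2977]
ee_rot: [3.14, -0.001, -3.052]
wrist_force: [0.4, -0.5, -1.1]
width: 0.0095
```

Run:
```python
from h import *
go(.5895,-.0563,.30,3.23)
a,_=save('scene','s1');b,_=save('side','d1');w,_=save('wrist','w2')
z=lambda i,x,y,W,H,s:cv2.resize(i[y:y+H,x:x+W,::-1],(s[0],s[1]),interpolation=cv2.INTER_CUBIC)
t=np.hstack([z(a,240,110,100,100,(400,400)),z(b,230,120,100,100,(400,400))])
cv2.imwrite('pics/c1.png',t)
```

```text
shift cm [-0.05 -0.15 -0.23] turn 0.001 now [ 0.5888 -0.0549  0.2977] [ 3.140e+00 -1.000e-03 -3.052e+00] F [ 0.39 -0.5  -1.11] w 0.0095 t 4.7
```

View pics/c1.png

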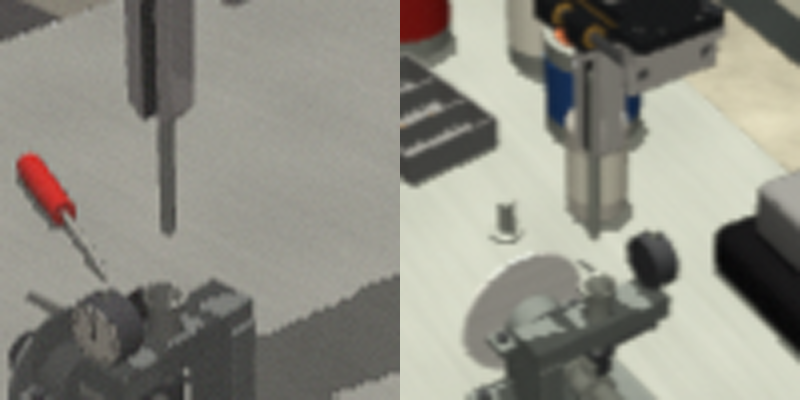

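View pics/w2.png

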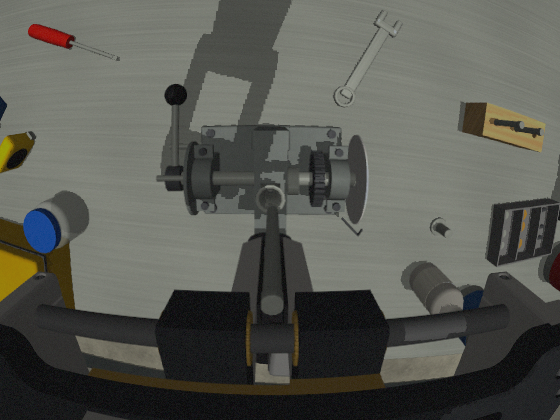

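Scene crop: rod foot (282,168.3), mouth (280.5,183); side crop: foot (278.7,179), mouth (280,191). Wrist: guide mouth ring centre about (271,197) with the rod right over it, knob (176,95), hub (174,178).

Run:
```python
from h import *
print('foot',tri([('scene',282,168.3),('side',278.7,179)]).round(4))
print('mouth',tri([('scene',280.5,183),('side',280,191)]).round(4))
print('wrist mouth',wray(271,197,.178).round(4),'knob',wray(176,95,.058).round(4),'hub',wray(174,178,.072).round(4))
w=cv2.imread('pics/w2.png');a=cv2.imread('pics/s1.png');b=cv2.imread('pics/d1.png')
z=lambda i,x,y,W:cv2.resize(i[y:y+W,x:x+W],(400,400),interpolation=cv2.INTER_CUBIC)
cv2.imwrite('pics/c2.png',np.hstack([z(w,240,165,66),z(a,256,150,50)]))
```

```text
foot [ 0.5882 -0.0531  0.2204]
mouth [ 0.5902 -0.0577  0.1775]
wrist mouth [ 0.5854 -0.0558  0.178 ] knob [ 0.4897 -0.1892  0.058 ] hub [ 0.598  -0.1823  0.072 ]
```

View pics/c2.png

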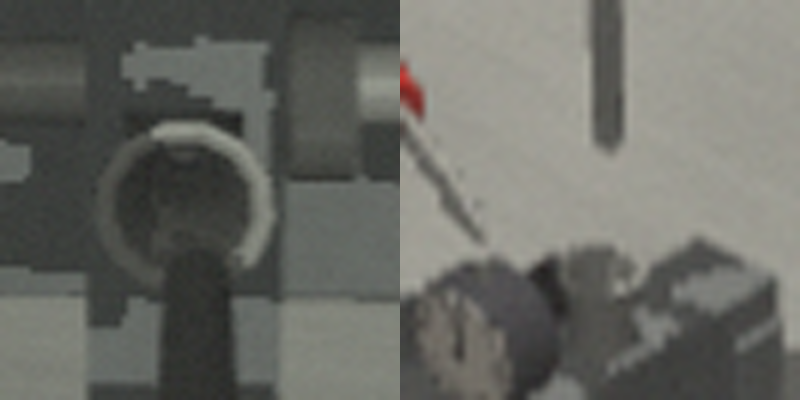

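Wrist crop: mouth ring centre (270.7,199.3), foot (273,207.5). Scene: foot (282,168.5), mouth (281,183).

Run:
```python
from h import *
print('wrist mouth',wray(270.7,199.3,.178).round(4),'foot',wray(273,207.5,.2205).round(4))
print('scene', ray_plane('scene',281,183,.178).round(4),ray_plane('scene',282,168.5,.2205).round(4))
print('side', ray_plane('side',279.8,190.8,.178).round(4),ray_plane('side',278.7,179,.2205).round(4))
```

```text
wrist mouth [ 0.5877 -0.0559  0.178 ] foot [ 0.5833 -0.0542  0.2205]
scene [ 0.5894 -0.0561  0.178 ] [ 0.5887 -0.0521  0.2205]
side [ 0.5901 -0.0575  0.178 ] [ 0.5883 -0.0535  0.2205]
```

Emit:
servo_tool --series "1 -0.18 -0.27 0.5 0; 1 -0.18 -0.27 1.5 0; 1 -0.18 -0.27 2.5 0; 1 -0.18 -0.27 3.5 0; 1 -0.18 -0.27 4.3 0; 1 -0.18 -0.27 4.9 0; 1 -0.18 -0.27 5.4 0; 1 -0.18 -0.27 5.8 0; 1 -0.18 -0.27 5.8 0; 1 -0.18 -0.27 5.8 0"

```text
time: 5.68
tool_pos: [0.5914, -0.0588, 0.2405]
ee_rot: [3.142, 0.0, -3.053]
wrist_force: [-0.9, 0.1, -0.7]
width: 0.0095
```

Emit:
servo_tool --series "1 0 0 0.4 0; 1 0 0 0.8 0; 1 0 0 1.2 0; 1 0 0 1.6 0; 1 0 0 2 0; 1 0 0 2 0"

```text
time: 6.18
tool_pos: [0.5909, -0.0586, 0.2191]
ee_rot: [3.141, -0.002, -3.053]
wrist_force: [0.4, 0.6, -1.4]
width: 0.0092
```

Foot now about 20 mm below the throat, small forces: entering cleanly.

Emit:
servo_tool --series "1 0 0 0.4 0; 1 0 0 0.8 0; 1 0 0 1.2 0; 1 0 0 1.5 0; 1 0 0 1.7 0; 1 0 0 1.7 0"

```text
time: 6.68
tool_pos: [0.591, -0.0586, 0.2027]
ee_rot: [3.141, -0.001, -3.053]
wrist_force: [-0.3, -0.3, -1.0]
width: 0.0095
```

```bash
python3 -c "
from h import *
go(.59,-.0565,.2,3.23)"
```

```text
shift cm [0.08 0.22 0.27] turn -0.0 now [ 0.591  -0.0586  0.2027] [ 3.141e+00 -1.000e-03 -3.053e+00] F [-0.31 -0.35 -0.97] w 0.0095 t 6.6833
```

Emit:
servo_tool --series "1 0 0 0.15 0; 1 0 0 0.15 0; 0.6 0 0 0.15 0; 0.4 0 0 0.15 0; 0.3 0 0 0.15 0; 0.3 0 0 0.15 0; 0.3 0 0 0.15 0"

```text
time: 7.27
tool_pos: [0.5914, -0.0589, 0.2022]
ee_rot: [-3.141, 0.0, -3.054]
wrist_force: [0.3, -0.6, -0.1]
width: 0.0328
```

Emit:
servo_tool --series "0.3 0 0 -1 0; 0.3 0 0 -3 0; 0.3 0 0 -5 0; 0.3 0 0 -7.5 0; 0.3 0 0 -10 0; 0.3 0 0 -11 0; 0.3 0 0 -11 0; 0.3 0 0 -11 0"

```text
time: 7.93
tool_pos: [0.5915, -0.0588, 0.3122]
ee_rot: [-3.141, 0.001, -3.053]
wrist_force: [0.3, -0.1, -0.8]
width: 0.0329
```

Run:
```python
from h import *
go(.488,-.1885,.30,3.23)
a,_=save('scene','s2');b,_=save('side','d2');w,_=save('wrist','w3')
z=lambda i,x,y,W:cv2.resize(i[y:y+W,x:x+W,::-1],(400,400),interpolation=cv2.INTER_CUBIC)
cv2.imwrite('pics/c3.png',np.hstack([z(a,240,125,80),z(b,240,180,100)]))
```

```text
shift cm [ 11.45 -12.01   1.21] turn -0.0 now [ 0.5915 -0.0588  0.3122] [-3.141e+00  1.000e-03 -3.053e+00] F [ 0.28 -0.15 -0.82] w 0.0329 t 7.9333
```

View pics/c3.png

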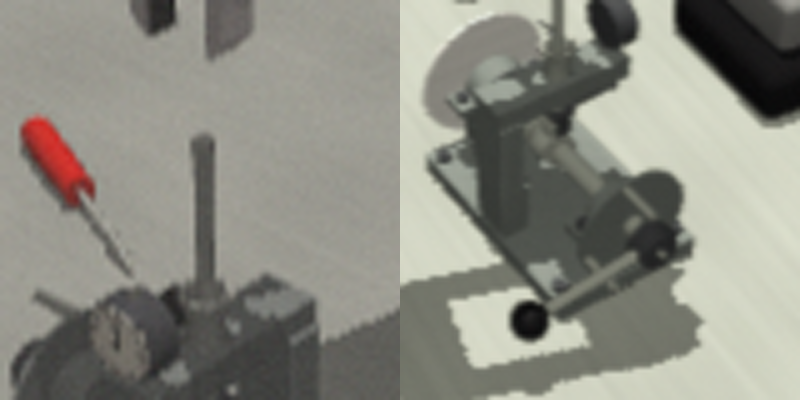

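Rod stands in the guide; head scene (280.5,152.6); knob side (272.3,259.8), lever still down.

Run:
```python
from h import *
print(ray_plane('scene',280.5,152.6,.263).round(4),'knob',ray_plane('side',272.3,259.8,.058).round(4))
w=cv2.imread('pics/w3.png');g=w.max(2)<45;g[230:]=0;g[:,:100]=0;g[:,260:]=0
n,l,s,c=cv2.connectedComponentsWithStats(g.astype(np.uint8))
for i in range(1,n):
    if s[i,4]>60: print(s[i],c[i].round(1),wray(*c[i],.058).round(4),wray(*c[i],.072).round(4))
```

```text
[ 0.5906 -0.0541  0.263 ] knob [ 0.4912 -0.1902  0.058 ]
[170  85  22  20 342] [180.5  94.4] [ 0.4886 -0.1897  0.058 ] [ 0.4893 -0.1857  0.072 ]
[192 141  17  71 345] [196.2 177.8] [ 0.6011 -0.1614  0.058 ] [ 0.5981 -0.1583  0.072 ]
[215 152   9  43 220] [218.6 172.4] [ 0.5912 -0.1305  0.058 ] [ 0.5886 -0.1284  0.072 ]
[171 164  18   9 123] [179.8 167.7] [ 0.5888 -0.1854  0.058 ] [ 0.5862 -0.1815  0.072 ]
[171 179  18   9 138] [179.3 183.1] [ 0.6104 -0.1855  0.058 ] [ 0.6072 -0.1816  0.072 ]
```

Emit:
servo_tool --series "0.1 2 -2.2 0 0; 0 4.5 -4.9 0 0; -0.2 7 -7.5 0 0; -0.28 9.5 -10.2 0 0; -0.28 11.25 -12.15 0 0; -0.28 11.25 -12.15 2 0; -0.28 11.25 -12.15 5 0; -0.28 11.25 -12.15 8 0; -0.28 11.25 -12.15 11 0; -0.28 11.25 -12.15 14 0; -0.28 11.25 -12.15 16 0; -0.28 11.25 -12.15 17 0; -0.28 11.25 -12.15 17 0; -0.28 11.25 -12.15 17 0"

```text
time: 9.25
tool_pos: [0.4897, -0.1895, 0.1416]
ee_rot: [3.141, -0.001, -3.053]
wrist_force: [0.2, -0.4, 1.3]
width: 0.0601
```

Run:
```python
from h import *
go(.490,-.190,.039,3.22)
w,_=save('wrist','w4')
g=w.max(2)<45;g[250:]=0;g[:,:200]=0;g[:,340:]=0
n,l,s,c=cv2.connectedComponentsWithStats(g.astype(np.uint8))
for i in range(1,n):
    if s[i,4]>60: print(s[i],c[i].round(1),wray(*c[i],.058).round(4),wray(*c[i],.072).round(4))
```

```text
shift cm [-0.04 -0.06 10.26] turn 0.01 now [ 0.4897 -0.1895  0.1416] [ 3.141e+00 -1.000e-03 -3.053e+00] F [ 0.23 -0.35  1.34] w 0.0601 t 9.25
[254 194  35  35 942] [271.  211.5] [ 0.4904 -0.1906  0.058 ] [ 0.4862 -0.1909  0.072 ]
```

View pics/w4.png

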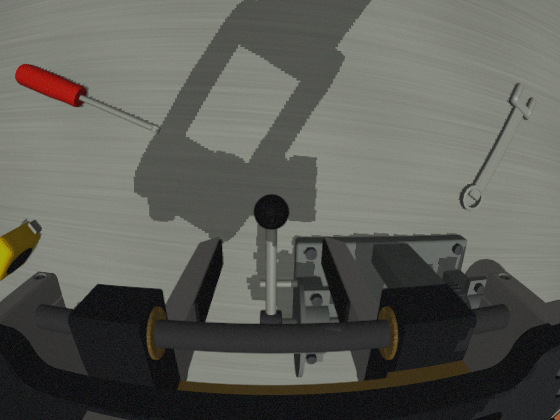

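Knob at (271,211.5) → (0.490,-0.191), the arm runs straight along the tool's x axis: yaw is aligned. Descend and pinch.

Emit:
servo_tool --series "-0.28 0 -0.1 2 0; -0.28 0 -0.1 4.5 0; -0.28 0 -0.1 7 0; -0.28 0 -0.1 9 0; -0.28 0 -0.1 10.1 0; -0.28 0 -0.1 10.1 0; -0.28 0 -0.1 10.1 0; 0.2 0 -0.1 10.1 0; 1 0 -0.1 10.1 0; 1 0 -0.1 10.1 0; 1 0 -0.1 10.1 0; 1 0 -0.1 10.1 0; 1 0 -0.1 10.1 0"

```text
time: 10.38
tool_pos: [0.4904, -0.19, 0.0416]
ee_rot: [3.14, 0.001, -3.053]
wrist_force: [-1.4, 2.6, 4.1]
width: 0.0286
```

Emit:
servo_tool --series "1 0.05 0 -0.5 0; 1 0.08 0 -1.1 0; 1 0.08 0 -1.6 0; 1 0.06 0 -2.2 0; 1 0 0 -2.75 0; 1 -0.08 0 -3.3 0; 1 -0.2 0 -3.8 0; 1 -0.32 0 -4.36 0; 1 -0.32 0 -4.36 0; 1 -0.32 0 -4.36 0"

```text
time: 11.22
tool_pos: [0.4926, -0.1898, 0.0848]
ee_rot: [3.14, -0.001, -3.053]
wrist_force: [-1.5, 4.1, -2.9]
width: 0.0287
```

Run:
```python
from h import *
go(.490,-.190,.039,3.22)
b,_=save('side','d3');a,_=save('scene','s3')
z=lambda i,x,y,W:cv2.resize(i[y:y+W,x:x+W,::-1],(400,400),interpolation=cv2.INTER_CUBIC)
cv2.imwrite('pics/c4.png',np.hstack([z(a,230,135,100),z(b,230,170,100)]))
```

```text
shift cm [ 0.26 -0.    4.58] turn 0.01 now [ 0.4926 -0.1898  0.0848] [ 3.140e+00 -1.000e-03 -3.053e+00] F [-1.45  4.15 -2.94] w 0.0287 t 11.2167
```

View pics/c4.png

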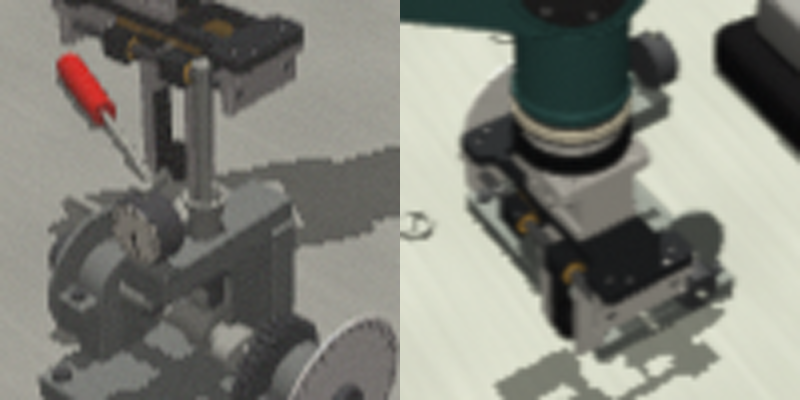

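Knob held between the fingers and following (about 3 N pulling down); rod still stands. On along the arc.

Emit:
servo_tool --series "1 -0.16 0 -0.52 0; 1 -0.35 0 -1.04 0; 1 -0.57 0 -1.55 0; 1 -0.8 0 -2.05 0; 1 -1.07 0 -2.53 0; 1 -1.35 0 -3 0; 1 -1.66 0 -3.45 0; 1 -1.99 0 -3.89 0; 1 -2.35 0 -4.3 0; 1 -2.72 0 -4.71 0; 1 -3.12 0 -5.1 0; 1 -3.52 0 -5.46 0; 1 -3.52 0 -5.46 0; 1 -3.52 0 -5.46 0; 1 -3.52 0 -5.46 0"

```text
time: 12.57
tool_pos: [0.5289, -0.1868, 0.1401]
ee_rot: [3.141, 0.001, -3.053]
wrist_force: [-0.9, 4.2, -2.5]
width: 0.0285
```

Run:
```python
from h import *
go(.490,-.190,.039,3.22)
a,_=save('scene','s4');b,_=save('side','d4');w,_=save('wrist','w5')
z=lambda i,x,y,W,H:cv2.resize(i[y:y+H,x:x+W,::-1],(400,300),interpolation=cv2.INTER_CUBIC)
cv2.imwrite('pics/c5.png',np.vstack([np.hstack([z(a,235,140,80,60),z(a,215,120,120,90)]),np.hstack([z(b,230,170,100,75),z(w,200,150,160,120)])]))
```

```text
shift cm [ 3.92  0.02 10.1 ] turn 0.01 now [ 0.5289 -0.1868  0.1401] [ 3.141e+00  1.000e-03 -3.053e+00] F [-0.92  4.22 -2.5 ] w 0.0285 t 12.5667
```

View pics/c5.png

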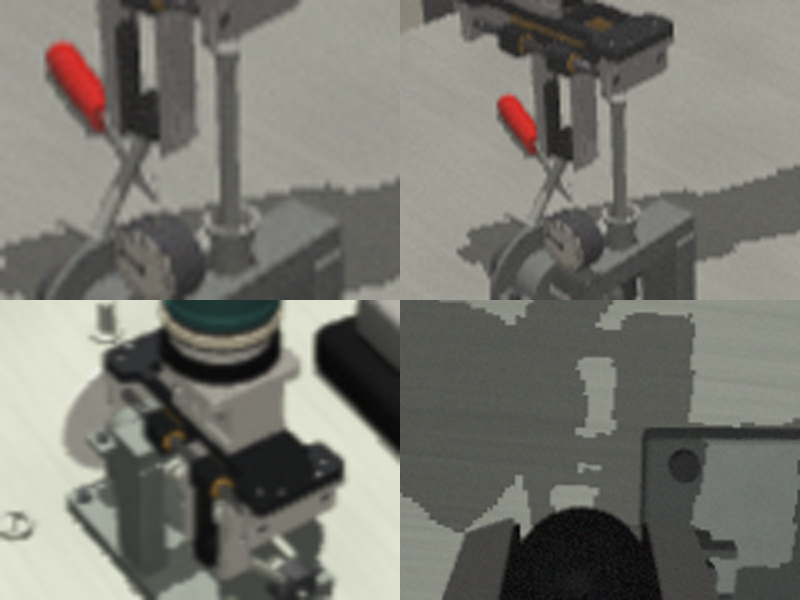

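Rod stands in the guide with its head raised (~3.5 px, about 8–10 mm), arm up, knob pinched. Quick independent check of the knob centre from wrist depth, against the pivot.

Run:
```python
from h import *
from scipy.optimize import least_squares
w=cv2.imread('pics/w5.png');d=np.load('pics/w5.npy');o=robot.get_obs();c=calibration('wrist')
g=(w.max(2)<45);v,u=np.nonzero(g);k=(v>230)&(v<285)&(u>242)&(u<302)&(d[v,u]>0);u,v=u[k],v[k]
x,y=u-c['cx'],v-c['cy'];r=np.hypot(x,y);th=r/c['fx'];z=d[v,u]
P=np.c_[x/r*np.tan(th)*z,y/r*np.tan(th)*z,z,np.ones(len(z))]@c['tool_from_camera'].T
P=P[:,:3];P=P[(abs(P[:,1])<.013)&(P[:,2]>-.05)&(P[:,2]<.02)&(abs(P[:,0])<.03)]
f=least_squares(lambda q:np.linalg.norm(P-q,axis=1)-.015,[0,0,-.019],loss='soft_l1',f_scale=.002)
R=Ro.from_euler('xyz',o['ee_rot']).as_matrix();K=R@f.x+o['tool_pos'];print(len(P),f.x.round(4),np.sqrt(np.mean(f.fun**2)),'knob',K.round(4))
a=np.arcsin((K[2]-.072)/.11);print('q from height',a+.127,robot.get_obs()['wrist_force'],o['width'])
```

```text
2093 [ 0.0028 -0.     -0.0145] 0.00047963198754664326 knob [ 0.526  -0.1871  0.1546]
q from height 0.9760945630894362 [ 0.52506175  5.51681451 -2.57664194] 0.02861329093612114
```

Emit:
servo_tool --series "1 0 0 0 0; 1 0 0 0 0; 1 0 0 0 0; 1 0 0 0 0; 1 0 0 0 0; 1 0 0 0 0"

```text
time: 13.22
tool_pos: [0.5289, -0.1868, 0.1401]
ee_rot: [3.141, 0.001, -3.053]
wrist_force: [-1.2, 5.4, -2.2]
width: 0.0288
```

```bash
python3 -c "
from h import *
go(.529,-.187,.14);print(robot.close_job());"
```

```text
shift cm [-0.01 -0.02  0.01] turn 0 now [ 0.5289 -0.1868  0.1401] [ 3.141e+00  1.000e-03 -3.053e+00] F [-1.18  5.44 -2.19] w 0.0288 t 13.2167
the job is handed in; nothing more can be done
None
```

The long pushrod is in the guide, standing on the lifter. The lever is at full lift with the gripper still holding its knob. I handed the job in at about 13 s and no verdict came back.

- **Pushrod:** I released it in the guide while the lever was still down. Its head showed about where it should be for standing on the lifter, and the insertion forces stayed around 1 N. I did not measure the tilt.
- **Lever angle:** I swung the knob along its arc to turn 1.0. The measured tool travel was 38.6 mm sideways and 98.5 mm up, against 38.4 and 98.3 mm planned. A separate check, fitting the knob's position from the wrist camera's depth, gave about 0.98 rad.
- **Lift:** The rod's head rose about 3.5 pixels in the scene picture, roughly 8–10 mm and consistent with 8.1 mm. I could not read the dial needle.
- **Grip:** The last reading was steady at 28.8 mm opening with about 2 N downward pull. That is slightly under the 30 mm knob, as the reading also was when I first pinched it. There was also an unexplained sideways force of about 5 N.
- **Rest of the bench:** I saw nothing else disturbed, though I did not measure the positions of the short pushrods and other items at the end.

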